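Slide the test plate under the measuring bridge and take the reading

TASK

On the granite, push the flat aluminium plate with the fingertips, in through the open mouth of the low steel measuring bridge, until its leading short edge sits flush against the bridge's back stop; keep it flat on the granite all the way, and do not lift or tip it. Then press the key on the readout unit right down, let it come up again, and leave everything untouched. Do not disturb the V-block, the steel cylinder or the ring standing around.

Things in the scene. Friction and masses are not known exactly. Their poses are not given: they have to be found in the camera images.
- plate: Flat loose aluminium plate, 90 (its x) by 140 (its y) by 16 mm thick, 0.4 to 0.7 kg, flat hole marks on top, both ends alike. Origin: centre of its underside; z up. It starts flat on the granite before the mouth of the bridge, its y axis within 0.35 rad of the bridge's y and up to 40 mm to the side. Too wide to grasp; slides when pushed on its edges.
- bridge: Low steel bridge fixed to the granite, a dial on top (top at 89 mm). Origin: on the granite, centred under the bar; z up. Mouth faces its +y; the plate goes in towards -y. Bar: 154 (x) by 40 mm (y), underside at 19 mm (3 mm over the plate), top at 37 mm. Free channel between piers and rear side rails: 110 mm wide, x from -55 to +55. With the plate home the two origins coincide.
- bridge_mouth (a point): Middle of the mouth: on the granite in the front plane of the bridge, 20 mm to +y of its origin. With the plate home, 50 mm of it still stands out of the mouth.
- bridge_stop (a point): Middle of the front face of the back stop (steel bar 130 mm wide, 14 mm high), on the granite, 70 mm to -y of the bridge's origin; the plate's short edge ends flush against this face.
- readout: Readout unit fixed to the granite: pale plastic box 110 (x) by 90 (y) by 32 mm high with a small screen in its top towards its +x and one round grey key towards its -x. Origin: centre of its underside.
- key_top (a point): Centre of the top face of the round key (28 mm across) on the readout; it is pressed straight down.
- key (a joint): Travel of the key in m: 0 up, 0.006 fully down; a spring returns it and fully down takes 5 N. It counts as pressed beyond 0.0045.
- vblock: Steel V-block, 60 by 50 by 40 mm high, loose bystander. Origin: centre of its underside.
- cylsquare: Upright steel cylinder, 40 mm across and 60 mm high, loose bystander. Origin: centre of its underside.
- ringgauge: Flat dark steel ring, 56 mm outside, 20 mm high, loose bystander. Origin: centre of its underside.
Not all that is in view belongs to the job. What is shaped like the plate but pink is not meant. There is more than one size of the readout; the job needs the middle-sized.

How it is judged:
By the outcome, as a careful person would: the job done as asked, in the order asked, and still so for the second after the job is handed in, with the robot touching nothing.
It also fails if it takes over 69 s, if anything falls off the work surface, if the arm or the gripper's body presses on something with over 40 N, if the wrist force passes 120 N, or if a joint passes its speed limit or range.

ROBOT

A 7-joint arm with a two-finger parallel gripper is mounted at the origin on the work surface. World frame = base frame: x ahead of the robot, y to its left, z up, the work surface at z = 0. Lengths are in m, angles in rad, forces in N, time in s.
With the tool pointing down it reaches from about 0.35 to 0.9 m from the base axis. Payload 19.9 kg.
Tool frame: the origin (TCP) lies on the centre line of the jaws, within the pads' length; the fingertips stand 8 mm ahead of it and the grasp point (between the pads) lies 11 mm behind it; z points along the fingers, y is the direction in which the jaws open and shut (so a half turn about z gives the same grasp; the last joint's range is limited). The gripper opens to 94 mm and grips with 3 to 60 N. Pads are 16 mm wide; open, the fingers measure 119 mm over their backs; the gripper's body (75 mm by 177 mm) begins 78 mm behind the grasp point.
Start: joints at [-1.304, 0.417, -0.01, 1.614, 0.005, 1.111, -0.053], TCP at [0.19, 0.595, 0.213] pointing down, gripper open.
Joint ranges: [-2.81, 2.81], [-0.39, 2.02], [-1.27, 1.25], [0.06, 2.57], [-1.19, 4.33], [0.19, 2], [-2.82, 2.82]. Speed limits (rad/s): [1.89, 1.89, 2.39, 2.39, 3.01, 3.01, 3.01].

INTERFACE

Orientations are given as a unit quaternion [w, x, y, z].
In Python, from workcell import arm gives the robot as it stands.
- The arm moves only by the tool step_arm, never from a script. Its argument "steps" is a list of rows, each a list of 7 numbers: the turn, a rotation vector about the tool's x, y, z in degrees, then the shift along the tool's x, y, z in mm, then the closure in counts, from 0 (fully open) to 255 (shut). In form: [[wx, wy, wz, dx, dy, dz, gripper], ...]. A call has 1 to 5 rows; each row shifts and turns the commanded pose from where the row before left it, along the tool's axes as they then stand; what a row does not reach is not made up. A row lasts 1/8 s, in which the tool goes at most 62.5 mm and 10.7 degrees, less where a joint would pass 70% of its speed; a pose out of reach is approached as far as the arm can. A call is refused whole if a number of a shift passes 62.5 or a number of a turn 10.7, either way. A call with a gripper value outside its range is refused whole. The fingers move at their own pace and stop on an object; "grip_force" is the grip in N (left out, the last holds). Time passes only in rows, so rows that do not move let the fingers close. It gives the time, the measured TCP pose, the force and the opening at its end, in the units of the state.
- arm.state(): the state, without advancing time (a new reading comes with each control period).
- arm.get_image(name): name is "side" or "top" or "wrist"; returns a dict with "pixels" (384x512x3 uint8, red, green, blue), "K" (3x3 intrinsics, pixels), "R" (3x3) and "t" (3): a world point X has camera coordinates R X + t. Camera axes: x right, y down, z forward; pixel columns grow to the right and rows downward; lengths in m; the calibration is good to about 2 mm. A picture is of the moment at which its call begins. There is no depth.
- arm.hand_in(): hands the job in, once; it reports no verdict.
Trained networks look in a picture, given as the dict that the camera call returned (one of the last four; its "shot" number tells which), for a name from the list of things; names that differ only in an ending like _2 or _b are one class to them, and where a whole thing is asked for, a point or a joint stands for the part that bears it (a point fixed in the world has none). Each returns a list of dicts, best first, with "conf" (0 to 1); they miss things now and then, are a little off and sometimes report something else, mostly with a low value. They report only what shows in the picture. A call takes as long as a camera call. They do not tell look-alikes from the thing itself.
- arm.outline_of(picture, target): "pixels" (384x512 bool, what is visible of it) and "bbox" ([left, top, width, height] in pixels, round what is visible of it).
The state is a dict: "time_s": time; "joint_positions": joint angles; "dq": joint speeds; "tau": joint torques, N m; "ee_pos": TCP position; "ee_rot": TCP orientation; "ft_force": force on the tool from outside, world axes, zero at the start; "wrist_torque": the same for the moment, N m; "finger_gap": finger opening in m.
Only numpy, scipy, OpenCV 4.12 (cv2) and the standard library are available. Lean on these libraries where they do the work, as an engineer would, in place of code of your own. Each camera call takes 0.05 s, during which the arm holds its last target.

## Working session

There is one attempt and no reset: what is moved stays moved. The work goes in short steps, Python scripts to look and compute and a tool call to move; the robot and the scene stay as the last step left them, time stands still between calls to the robot, and variables do not carry over. Pictures are saved under pics/ and viewed, and the job is handed in when it is done.

Besides the shell and the picture viewer there is one more tool, called after ">>>" by a JSON object that holds its "fn" and its "kwargs". step_arm: Moves the arm, as the interface text tells. Its arguments: {"type":"object","properties":{"steps":{"type":"array"},"grip_force":{"type":"number"}},"required":["steps"]}

```bash
mkdir -p pics; cat > h.py <<'E'
from workcell import arm
import numpy as np, cv2
def save(im,name,scale=1.5):
    p=cv2.cvtColor(im["pixels"],cv2.COLOR_RGB2BGR)
    cv2.imwrite("pics/"+name,cv2.resize(p,None,fx=scale,fy=scale,interpolation=cv2.INTER_CUBIC))
def proj(im,X):
    X=np.atleast_2d(X);c=X@np.array(im["R"]).T+im["t"];p=c@np.array(im["K"]).T
    return p[:,:2]/p[:,2:]
def back(im,uv,z):
    uv=np.atleast_2d(uv);d=np.c_[uv,np.ones(len(uv))]@np.linalg.inv(im["K"]).T@np.array(im["R"])
    o=-np.array(im["R"]).T@np.array(im["t"])
    return o+d*((z-o[2])/d[:,2:3])
E
python3 - <<'E'
from h import *
print(arm.state())
for n in ["top","side"]:
    im=arm.get_image(n);save(im,n+"1.png")
    print(n,im["K"],im["R"],im["t"])
    for t in ["plate","bridge","readout","key","vblock","cylsquare","ringgauge"]:
        for d in arm.outline_of(im,t):
            b=d["bbox"];print(t,round(d["conf"],2),b,back(im,[b[0]+b[2]/2,b[1]+b[3]/2],0.016)[0].round(3))
E
```

```text
{'time_s': 0.0, 'joint_positions': array([-1.30350312,  0.41795247, -0.01028622,  1.61418768,  0.00470926,
        1.11068136, -0.05297947]), 'dq': array([ 4.24361719e-05,  4.05593714e-04, -7.88117163e-04,  2.28508815e-03,
       -1.02896887e-03, -1.50587144e-03, -5.25653672e-04]), 'tau': array([-7.86879154e-04, -8.51279426e+01,  6.38323724e-01, -4.25991082e+01,
       -4.89628874e-02,  1.87769788e-02,  9.45694501e-05]), 'ee_pos': array([0.18985479, 0.59507826, 0.2128331 ]), 'ee_rot': array([-4.01121502e-05,  1.53775178e-01,  9.88105678e-01, -6.01477543e-04]), 'ft_force': array([-0.35358867, -0.50669816, -0.18557582]), 'wrist_torque': array([-0.00240547,  0.00137594,  0.02256568]), 'finger_gap': 0.09405317109050725}
top [[433.41141391   0.         259.78967712]
 [  0.         433.41141391 193.22994715]
 [  0.           0.           1.        ]] [[-0.02930578 -0.99956236  0.00403128]
 [-0.99816507  0.02905054 -0.05312783]
 [ 0.05298747 -0.00558083 -0.99857958]] [-0.08009848  0.58853761  1.16637808]
plate 0.95 [99.2, 115.6, 55.2, 30.3] [0.768 0.263 0.016]
plate 0.89 [147.4, 164.6, 55.2
[... 1079 characters left out ...]
.0, 32.6] [0.766 0.251 0.016]
plate 0.15 [293.7, 151.8, 18.0, 19.5] [0.774 0.037 0.016]
bridge 0.67 [218.7, 191.6, 59.3, 55.8] [ 0.542 -0.123  0.016]
readout 0.94 [262.1, 250.4, 51.5, 39.4] [ 0.577 -0.309  0.016]
readout 0.88 [293.4, 296.8, 44.5, 43.5] [ 0.584 -0.448  0.016]
readout 0.88 [173.1, 291.2, 74.6, 73.8] [ 0.362 -0.388  0.016]
readout 0.71 [221.1, 191.7, 57.7, 53.4] [ 0.547 -0.121  0.016]
key 0.76 [180.3, 309.6, 17.0, 19.8] [ 0.323 -0.351  0.016]
key 0.6 [302.1, 310.1, 5.1, 8.4] [ 0.566 -0.43   0.016]
key 0.48 [270.1, 259.7, 15.0, 6.4] [ 0.562 -0.281  0.016]
vblock 0.6 [283.9, 194.5, 32.8, 33.2] [ 0.683 -0.145  0.016]
ringgauge 0.58 [198.3, 228.7, 20.1, 16.0] [ 0.426 -0.142  0.016]
```

View pics/top1.png

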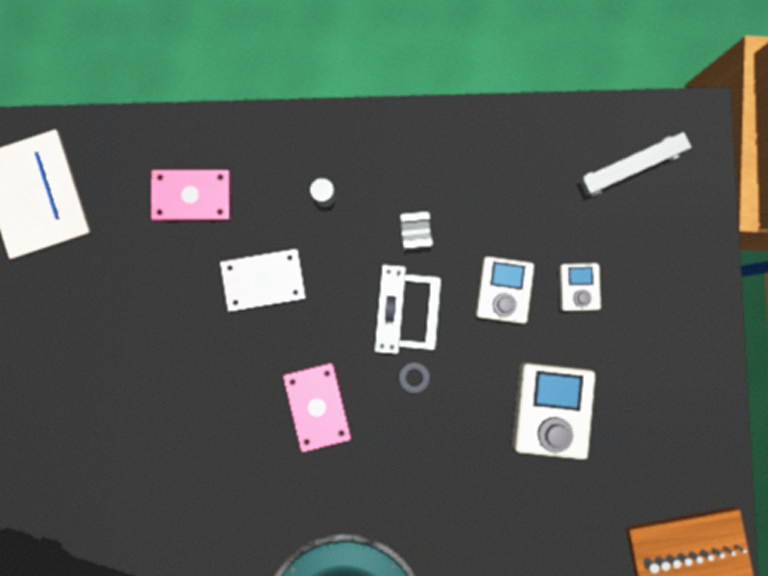

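View pics/side1.png

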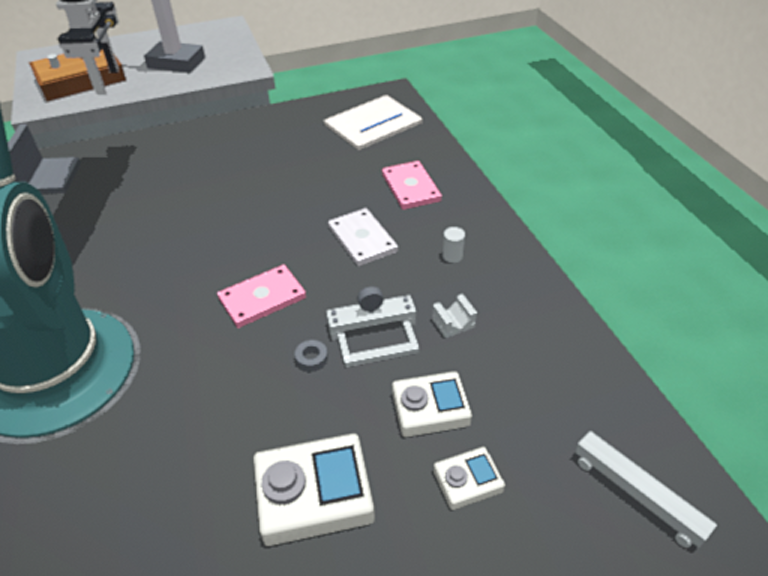

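```bash
cat >> h.py <<'E'
from scipy.optimize import minimize
def box(x0,x1,y0,y1,z0,z1):
    return np.array([[x,y,z] for x in(x0,x1) for y in(y0,y1) for z in(z0,z1)],float)
MODELS={"plate":[box(-.045,.045,-.07,.07,0,.016)],
"readout":[box(-.055,.055,-.045,.045,0,.032)],
"bridge":[box(-.077,.077,-.02,.02,0,.037)]}
def tf(P,p):
    c,s=np.cos(p[2]),np.sin(p[2]);return P@np.array([[c,-s,0],[s,c,0],[0,0,1]]).T+[p[0],p[1],0]
def render(im,boxes,p,S=8):
    m=np.zeros((384*S//1,512*S//1),np.uint8) if 0 else np.zeros((384,512),np.uint8)
    for b in boxes:
        h=cv2.convexHull(proj(im,tf(b,p)).astype(np.float32))
        cv2.fillConvexPoly(m,np.round((h)*256).astype(np.int32),255,cv2.LINE_AA,8)
    return m/255.
def fit(pairs,boxes,p0):
    def cost(q):
        c=0
        p=[q[0],q[1],q[2]/5]
        for im,mask in pairs: c+=np.abs(render(im,boxes,p)-mask).sum()/mask.sum()
        return c
    s=np.array([.01,.01,.3]);q0=np.array([p0[0],p0[1],p0[2]*5])
    for k in range(3):
        sim=np.vstack([q0]+[q0+s*np.eye(3)[i]/(k+1) for i in range(3)])
        r=minimize(cost,q0,method="Nelder-Mead",options=dict(initial_simplex=sim,xatol=1e-5,fatol=1e-5));q0=r.x
    return np.array([q0[0],q0[1],q0[2]/5]),r.fun
def masknear(im,name,xy,z=.01):
    uv=proj(im,[xy[0],xy[1],z])[0];best=None
    for d in arm.outline_of(im,name):
        b=d["bbox"];e=np.hypot(b[0]+b[2]/2-uv[0],b[1]+b[3]/2-uv[1])
        if e<25 and (best is None or e<best[0]): best=(e,d)
    return best and best[1]["pixels"].astype(float)
def overlay(im,items,name,crop=None,scale=3):
    p=cv2.cvtColor(im["pixels"],cv2.COLOR_RGB2BGR);x0,y0,w,h=crop or (0,0,512,384)
    p=cv2.resize(p[y0:y0+h,x0:x0+w],None,fx=scale,fy=scale,interpolation=cv2.INTER_CUBIC)
    for boxes,pose,col in items:
        for b in boxes:
            q=proj(im,tf(b,pose));q=((q-[x0,y0]+.5)*scale-.5).round().astype(int)
            for i in range(8):
                for j in (1,2,4):
                    if i<i^j: cv2.line(p,tuple(map(int,q[i])),tuple(map(int,q[i^j])),col,1,cv2.LINE_AA)
    cv2.imwrite("pics/"+name,p)
BR=[box(-.077,.077,-.02,.02,.019,.037),box(-.055,.055,-.07,.02,0,.0),box(-.065,.065,-.084,-.07,0,.014)]
E
python3 - <<'E'
from h import *
T=arm.get_image("top");S=arm.get_image("side")
res={}
for n,xy,a in [("plate",(.617,.133),0.1),("readout",(.579,-.309),0.05)]:
    for lab,ims in [("T",[T]),("S",[S]),("TS",[T,S])]:
        pr=[(i,masknear(i,n,xy)) for i in ims];pr=[q for q in pr if q[1] is not None]
        if not pr: print(n,lab,"none");continue
        p,f=fit(pr,MODELS[n],(xy[0],xy[1],a));print(n,lab,len(pr),p.round(4),round(f,3));res[n]=p
# bridge initial by eye, bar top
print(back(T,np.array([[383,265],[405,267],[375,352],[399,353]])/1.5,.037).round(4))
print(back(T,np.array([[440,277],[435,349]])/1.5,.014).round(4))
E
```

```text
plate T 1 [0.6109 0.1356 0.1364] 0.103
plate S none
plate TS 1 [0.6109 0.1356 0.1364] 0.103
readout T none
readout S 1 [ 0.5776 -0.3029 -0.2291] 0.153
readout TS 1 [ 0.5776 -0.3029 -0.2291] 0.153
[[ 0.6297 -0.0865  0.037 ]
 [ 0.6249 -0.1257  0.037 ]
 [ 0.4751 -0.0678  0.037 ]
 [ 0.472  -0.1104  0.037 ]]
[[ 0.6068 -0.1897  0.014 ]
 [ 0.4763 -0.1762  0.014 ]]
```

```bash
cat >> h.py <<'E'
def wmask(im,name,xy,r=45,th=120):
    """soft bright-component mask near expected place"""
    g=im["pixels"].astype(float).min(2) if name!="readout" else im["pixels"].astype(float).max(2)
    b=(g>th).astype(np.uint8);b=cv2.morphologyEx(b,cv2.MORPH_CLOSE,np.ones((3,3),np.uint8))
    n,l,st,ce=cv2.connectedComponentsWithStats(b)
    u,v=proj(im,[xy[0],xy[1],.016])[0];ok=[i for i in range(1,n) if st[i,4]>200]
    i=min(ok,key=lambda i:np.hypot(*(ce[i]-[u,v])))
    m=(l==i).astype(np.uint8);cs,_=cv2.findContours(m,cv2.RETR_EXTERNAL,cv2.CHAIN_APPROX_NONE)
    cv2.drawContours(m,cs,-1,1,-1);return m.astype(float)
E
python3 - <<'E'
from h import *
T=arm.get_image("top");S=arm.get_image("side");W=arm.get_image("wrist");save(W,"w1.png")
print(-W["R"].T@W["t"],W["K"][0])
P={}
for n,xy,a in [("plate",(.611,.1356),0.16),("readout",(.579,-.305),-0.1)]:
    for lab,ims in [("T",[T]),("S",[S]),("TS",[T,S])]:
        pr=[(i,wmask(i,n,xy)) for i in ims]
        p,f=fit(pr,MODELS[n],(xy[0],xy[1],a));print(n,lab,[int(q[1].sum()) for q in pr],p.round(4),round(f,3));P[n]=p
it=[(MODELS["plate"],P["plate"],(0,0,255)),(MODELS["readout"],P["readout"],(0,0,255)),(BR,(.5515,-.0975,-.105),(0,255,0))]
overlay(T,it,"ovT.png",(140,150,230,100),3.4)
overlay(S,it,"ovS.png",(190,130,140,170),3.4)
E
```

```text
[0.11433972 0.62029165 0.38488933] [303.74131518   0.         256.21860774]
plate T [1828] [0.6117 0.1355 0.1374] 0.031
plate S [1054] [0.6103 0.1367 0.1283] 0.057
plate TS [1828, 1054] [0.6116 0.1358 0.1391] 0.094
readout T [1425] [ 0.5805 -0.3054 -0.1638] 0.084
readout S [1792] [ 0.5778 -0.3015 -0.186 ] 0.088
readout TS [1425, 1792] [ 0.5796 -0.3044 -0.1745] 0.192
```

View pics/ovT.png

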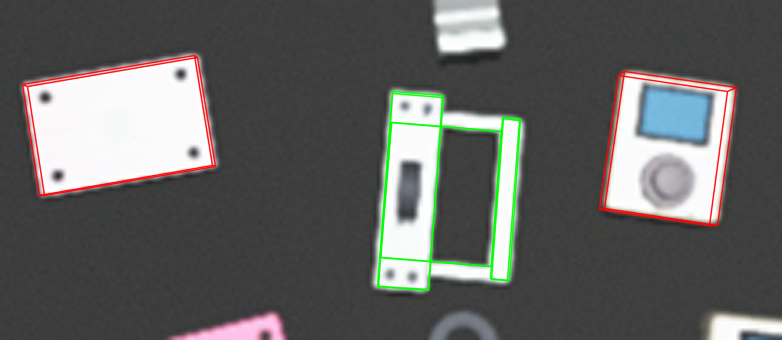

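View pics/ovS.png

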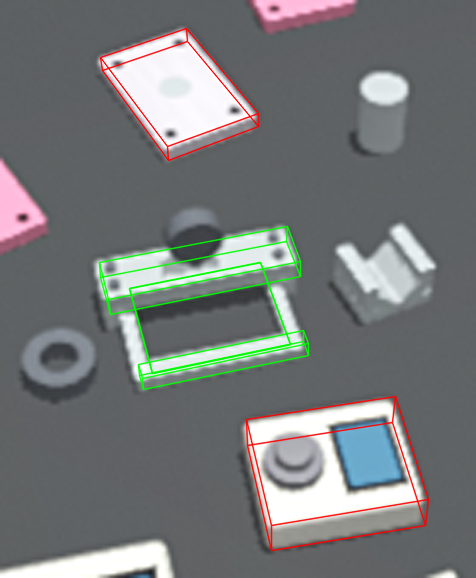

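View pics/w1.png

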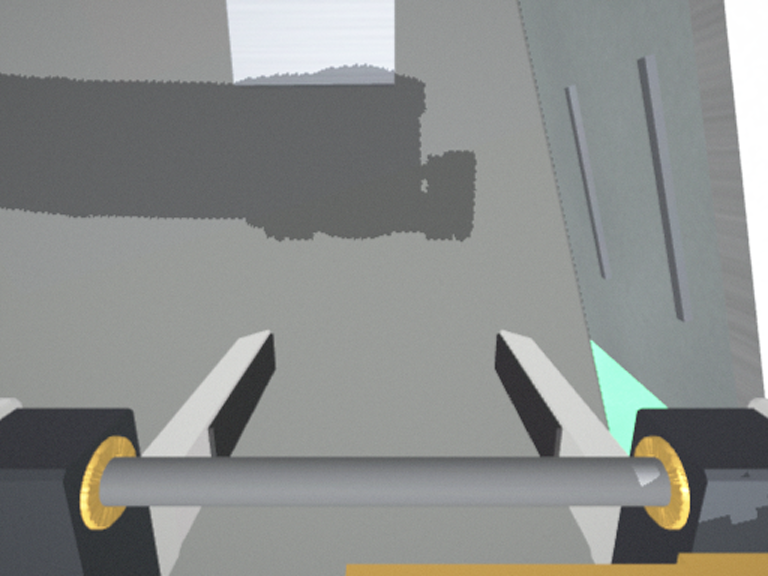

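>>> {"fn": "step_arm", "kwargs": {"steps": [[0,0,-5.85,0,0,0,60],[0,0,-5.85,0,0,0,60]]}}

```text
time_s: 1.7
ee_pos: [0.1899, 0.5954, 0.2134]
ee_rot: [0.0, 0.051, 0.999, -0.0]
ft_force: [0.9, 0.2, -0.0]
finger_gap: 0.0778
```

```bash
cat >> h.py <<'E'
from scipy.spatial.transform import Rotation as Ro
def TR(s=None):
    s=s or arm.state();q=s["ee_rot"];return Ro.from_quat([q[1],q[2],q[3],q[0]]),np.array(s["ee_pos"]),s
B=np.array([.5515,-.0975,-.105])
def b2w(x,y,z): return tf(np.array([[x,y,z]]),B)[0]
def w2b(p):
    c,s=np.cos(B[2]),np.sin(B[2]);d=np.array(p)[:2]-B[:2];return np.array([c*d[0]+s*d[1],-s*d[0]+c*d[1]])
def go(x,y,z,yaw=None):
    """bridge-frame target -> tool delta mm; yaw: desired tool-y heading (bridge yaw offset)"""
    R,p,s=TR();d=R.inv().apply(b2w(x,y,z)-p)*1000
    M=R.as_matrix();h=np.arctan2(-M[0,1],M[1,1])-B[2]
    print("t",round(s["time_s"],2),"b",w2b(p).round(4),"z",round(p[2],4),"tooly yaw deg",np.degrees(h).round(2),"tilt",M[2].round(4),"tool delta mm",d.round(1),"F",s["ft_force"].round(1),"gap",round(s["finger_gap"],4))
E
python3 -c "
from h import *
go(.125,.238,.2)"
```

```text
t 1.7 b [-0.4323  0.6512] z 0.2134 tooly yaw deg 0.22 tilt [-1.e-04 -1.e-04 -1.e+00] tool delta mm [-555.7 -415.3   13.5] F [ 0.9  0.2 -0. ] gap 0.0778
```

>>> {"fn": "step_arm", "kwargs": {"steps": [[0,0,0,-46,-34.5,0,60],[0,0,0,-46,-34.5,0,60],[0,0,0,-46,-34.5,0,60],[0,0,0,-46,-34.5,0,60],[0,0,0,-46,-34.5,0,60]]}}

```text
time_s: 2.33
ee_pos: [0.4019, 0.3985, 0.2137]
ee_rot: [0.0, 0.052, 0.999, 0.0]
ft_force: [0.9, 1.2, -0.1]
finger_gap: 0.0719
```

>>> {"fn": "step_arm", "kwargs": {"steps": [[0,0,0,-46,-34.5,0,60],[0,0,0,-46,-34.5,0,60],[0,0,0,-46,-34.5,0,60],[0,0,0,-46,-34.5,0,60],[0,0,0,-46,-34.5,0,60]]}}

```text
time_s: 2.95
ee_pos: [0.6126, 0.203, 0.2136]
ee_rot: [0.0, 0.052, 0.999, 0.0]
ft_force: [0.2, 1.2, 1.4]
finger_gap: 0.0722
```

```bash
python3 -c "
from h import *
go(.125,.238,.1)
W=arm.get_image('wrist');save(W,'w2.png')"
```

```text
t 2.95 b [0.0293 0.3052] z 0.2136 tooly yaw deg 0.04 tilt [-2.e-04  1.e-04 -1.e+00] tool delta mm [-95.6 -67.3 113.6] F [0.2 1.2 1.4] gap 0.0722
```

View pics/w2.png

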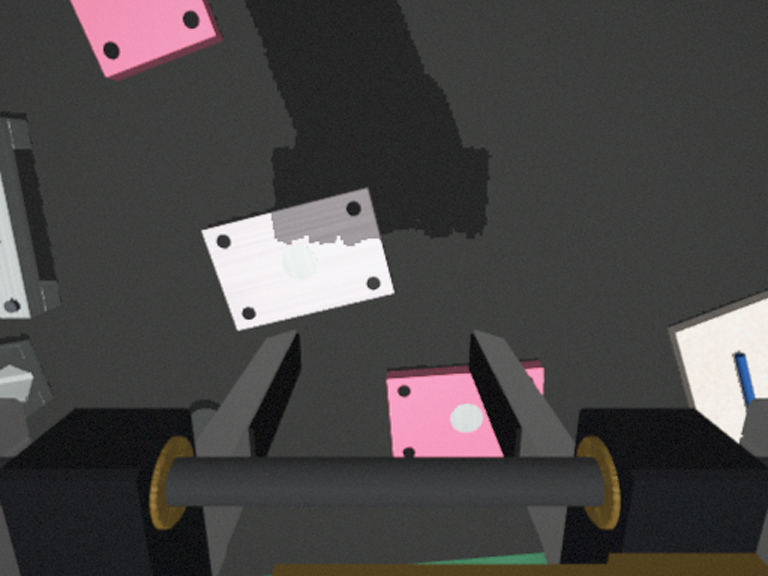

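>>> {"fn": "step_arm", "kwargs": {"steps": [[0,0,0,-32,-22.4,30,60],[0,0,0,-32,-22.4,30,60],[0,0,0,-32,-22.4,30,60],[0,0,0,0,0,30,60],[0,0,0,0,0,30,60]]}}

```text
time_s: 3.62
ee_pos: [0.7, 0.127, 0.0622]
ee_rot: [-0.0, 0.053, 0.999, -0.0]
ft_force: [-0.6, 0.5, -0.7]
finger_gap: 0.072
```

```bash
python3 -c "
from h import *
go(.125,.238,.014)
T=arm.get_image('top');save(T,'t2.png')"
```

```text
t 3.62 b [0.1241 0.2388] z 0.0622 tooly yaw deg -0.02 tilt [ 2.e-04 -2.e-04 -1.e+00] tool delta mm [-0.9 -0.8 48.2] F [-0.6  0.5 -0.7] gap 0.072
```

View pics/t2.png

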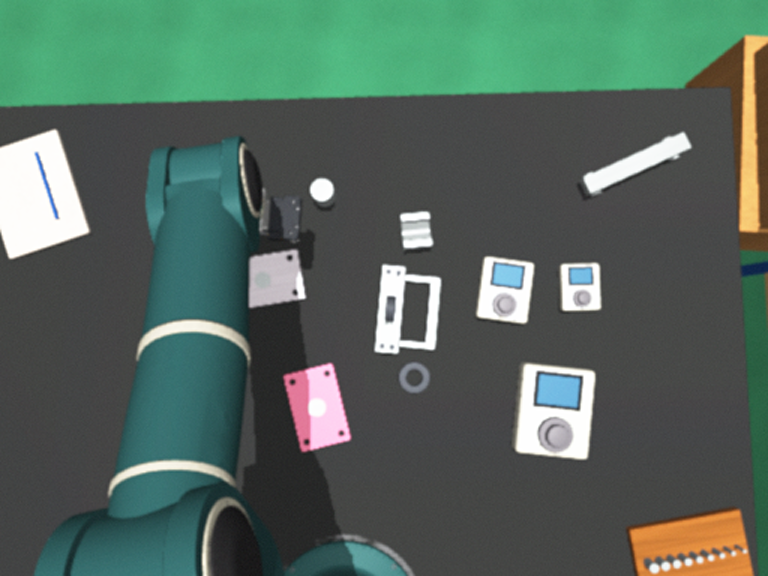

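>>> {"fn": "step_arm", "kwargs": {"steps": [[0,0,0,0,0,25,60],[0,0,0,0,0,22,60],[0,0,0,0,0,0,60]]}}

```text
time_s: 4.05
ee_pos: [0.6989, 0.1273, 0.015]
ee_rot: [-0.001, 0.052, 0.999, -0.0]
ft_force: [-0.3, 0.2, 0.2]
finger_gap: 0.0721
```

```bash
python3 -c "
from h import *
go(.053,.238,.014)
W=arm.get_image('wrist');save(W,'w3.png')"
```

```text
t 4.05 b [0.123 0.239] z 0.015 tooly yaw deg 0.03 tilt [ 2.5e-03 -9.0e-04 -1.0e+00] tool delta mm [70.  -1.   1.2] F [-0.3  0.2  0.2] gap 0.0721
```

View pics/w3.png

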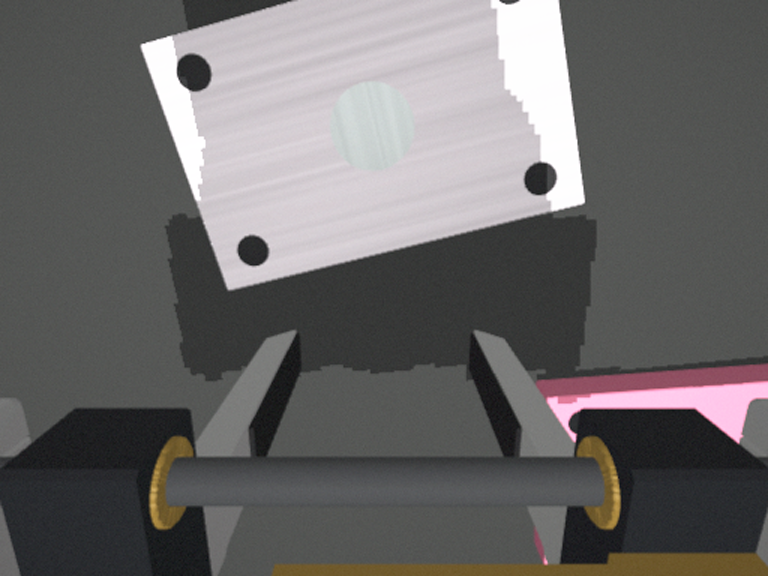

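>>> {"fn": "step_arm", "kwargs": {"steps": [[0,0,0,12,0,0,60],[0,0,0,8,0,0,60],[0,0,0,7,0,0,60],[0,0,0,7,0,0,60],[0,0,0,7,0,0,60]]}}

```text
time_s: 4.72
ee_pos: [0.6593, 0.1314, 0.0169]
ee_rot: [0.001, 0.052, 0.999, -0.0]
ft_force: [3.8, -2.1, 2.0]
finger_gap: 0.0718
```

>>> {"fn": "step_arm", "kwargs": {"steps": [[0,0,0,7,0,0,60],[0,0,0,6,0,0,60],[0,0,0,4,0,0,60],[0,0,0,2,0,0,60],[0,0,0,0,0,0,60]]}}

```text
time_s: 5.35
ee_pos: [0.6403, 0.1337, 0.0167]
ee_rot: [0.0, 0.052, 0.999, 0.0]
ft_force: [3.7, -1.8, 3.1]
finger_gap: 0.0721
```

```bash
python3 -c "
from h import *
go(.053,.238,.014)
W=arm.get_image('wrist');save(W,'w4.png')"
```

```text
t 5.35 b [0.0641 0.2392] z 0.0167 tooly yaw deg 0.02 tilt [-5.e-04  1.e-04 -1.e+00] tool delta mm [11.1 -1.2  2.7] F [ 3.7 -1.8  3.1] gap 0.0721
```

View pics/w4.png

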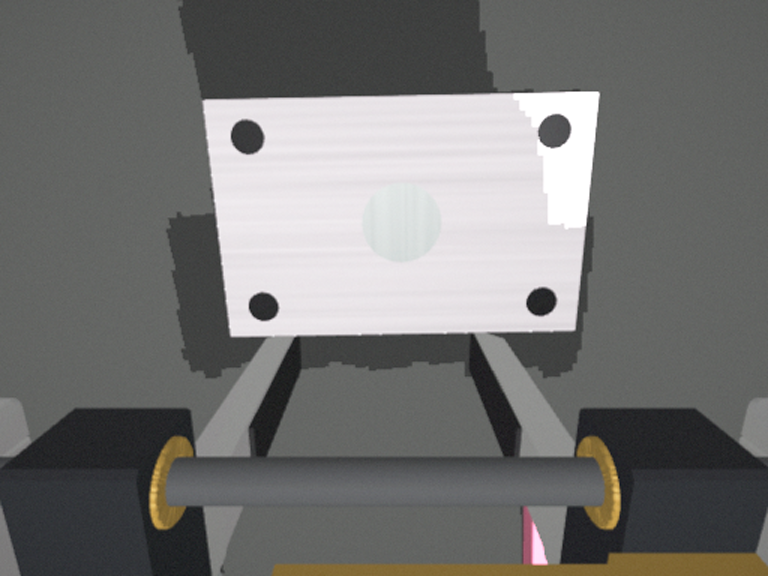

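>>> {"fn": "step_arm", "kwargs": {"steps": [[0,0,0,4,0,1,60],[0,0,0,4,0,1,60],[0,0,0,3,0,0,60],[0,0,0,1,0,0,60],[0,0,0,0,0,0,60]]}}

```text
time_s: 6.02
ee_pos: [0.6288, 0.1353, 0.0148]
ee_rot: [0.001, 0.052, 0.999, 0.0]
ft_force: [5.2, -1.6, 4.5]
finger_gap: 0.0718
```

```bash
python3 -c "
from h import *
go(.053,.238,.014)
W=arm.get_image('wrist');save(W,'w5.png')
S=arm.get_image('side');overlay(S,[(BR,B,(0,255,0))],'s5.png',(160,90,170,150),4)
pr=[(S,wmask(S,'plate',b2w(0.008,.24,0)[:2]))];p,f=fit(pr,MODELS['plate'],[*b2w(.008,.24,0)[:2],-.1]);print(p,f,w2b(p),p[2]-B[2])
"
```

```text
t 6.03 b [0.0525 0.2396] z 0.0148 tooly yaw deg 0.01 tilt [-1.2e-03  7.0e-04 -1.0e+00] tool delta mm [-0.5 -1.6  0.8] F [ 5.2 -1.6  4.5] gap 0.0718
[ 0.57657636  0.15156436 -0.10534792] 0.24766663744484382 [-0.00116547  0.25032083] -0.0003479224164362471
```

View pics/w5.png

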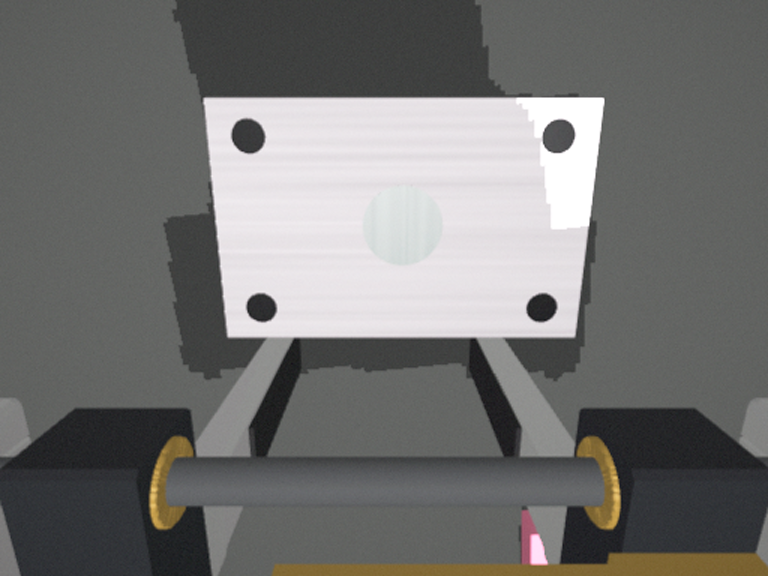

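View pics/s5.png

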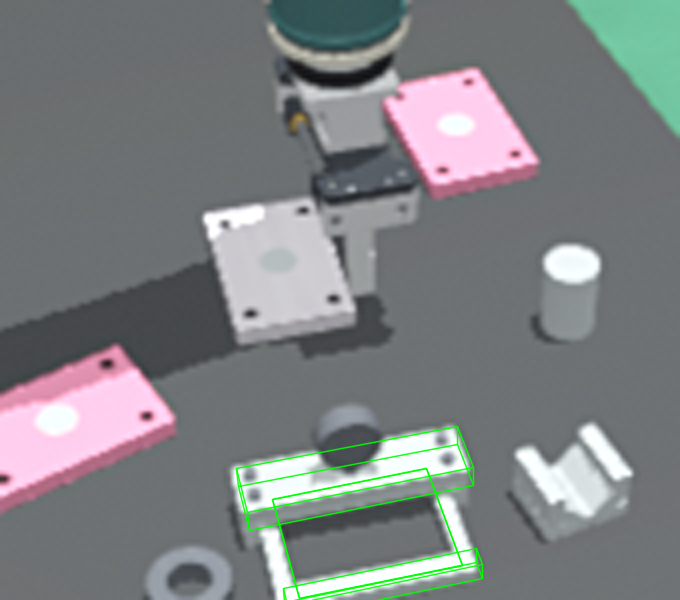

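>>> {"fn": "step_arm", "kwargs": {"steps": [[0,0,0,-12,0,0,60],[0,0,0,-12,0,-20,60],[0,0,0,0,0,-50,60],[0,0,0,0,0,0,60]]}}

```text
time_s: 6.62
ee_pos: [0.6541, 0.1328, 0.0876]
ee_rot: [0.002, 0.052, 0.999, 0.001]
ft_force: [-0.3, 1.1, 0.6]
finger_gap: 0.0722
```

```bash
python3 -c "
from h import *
go(0,.36,.085)
print(arm.state()['joint_positions'].round(3))
T=arm.get_image('top');save(T,'t6.png')
S=arm.get_image('side')
for n,ims in (('T',[T]),('S',[S])):
  pr=[(i,wmask(i,'plate',b2w(0.0,.25,0)[:2])) for i in ims];p,f=fit(pr,MODELS['plate'],[*b2w(.0,.25,0)[:2],-.1]);print(n,p,f,w2b(p),p[2]-B[2])
"
```

```text
t 6.62 b [0.0779 0.2398] z 0.0876 tooly yaw deg 0.02 tilt [-0.0037  0.0017 -1.    ] tool delta mm [ 77.8 120.2   2.5] F [-0.3  1.1  0.6] gap 0.0722
[-0.371  0.626  0.177  1.606 -0.131  0.917  1.319]
T [ 0.57721802  0.14455916 -0.10252505] 0.7077815229603855 [2.06844728e-04 2.43421472e-01] 0.002474954613053179
S [ 0.57441737  0.15136822 -0.10461692] 0.050885484881270995 [-0.00329202  0.2498995 ] 0.0003830844874228717
```

View pics/t6.png

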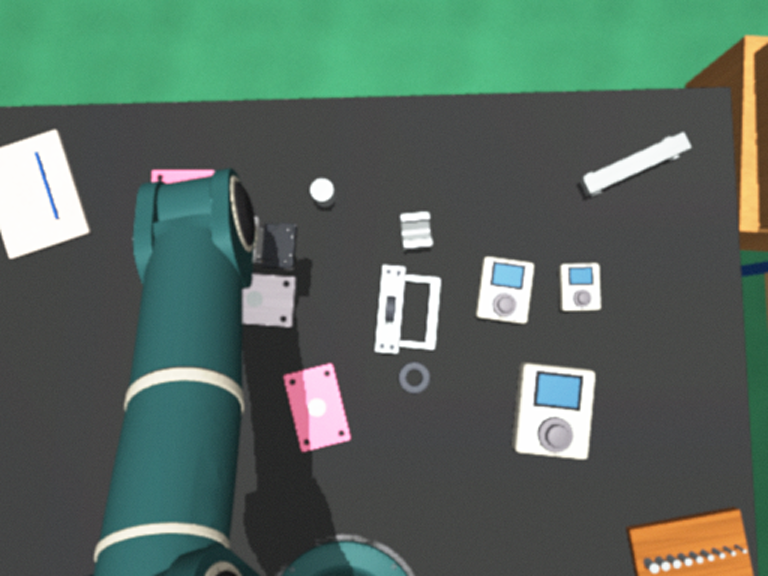

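>>> {"fn": "step_arm", "kwargs": {"steps": [[0,0,0,30,50,0,60],[0,0,0,30,50,0,60],[0,0,0,17.8,20,0,60],[0,0,10,0,0,0,60],[0,0,10,0,0,0,60]]}}

```text
time_s: 7.35
ee_pos: [0.5864, 0.26, 0.083]
ee_rot: [-0.001, 0.227, 0.974, -0.001]
ft_force: [0.7, 0.8, 0.2]
finger_gap: 0.0715
```

>>> {"fn": "step_arm", "kwargs": {"steps": [[0,0,10,0,0,0,60],[0,0,10,0,0,0,60],[0,0,10,0,0,0,60],[0,0,10,0,0,0,60],[0,0,10,0,0,0,60]]}}

```text
time_s: 7.98
ee_pos: [0.5865, 0.2597, 0.0829]
ee_rot: [-0.0, 0.618, 0.786, -0.001]
ft_force: [-0.4, 0.4, -0.2]
finger_gap: 0.0717
```

>>> {"fn": "step_arm", "kwargs": {"steps": [[0,0,10,0,0,0,80],[0,0,10,0,0,0,100],[0,0,0,0,0,0,100]]}}

```text
time_s: 8.35
ee_pos: [0.5866, 0.2598, 0.0831]
ee_rot: [0.0, 0.743, 0.67, -0.001]
ft_force: [-1.0, 0.9, 0.4]
finger_gap: 0.0572
```

```bash
python3 -c "
from h import *
go(-.001,.36,.014)
print(arm.state()['joint_positions'].round(3))
S=arm.get_image('side');save(S,'s7.png')
"
```

```text
t 8.35 b [-0.0026  0.359 ] z 0.0831 tooly yaw deg -89.91 tilt [-0.002  -0.0016 -1.    ] tool delta mm [ 1.1  1.7 69.1] F [-1.   0.9  0.4] gap 0.0572
[-0.85   0.651  0.542  1.684 -0.401  0.922 -0.255]
```

View pics/s7.png

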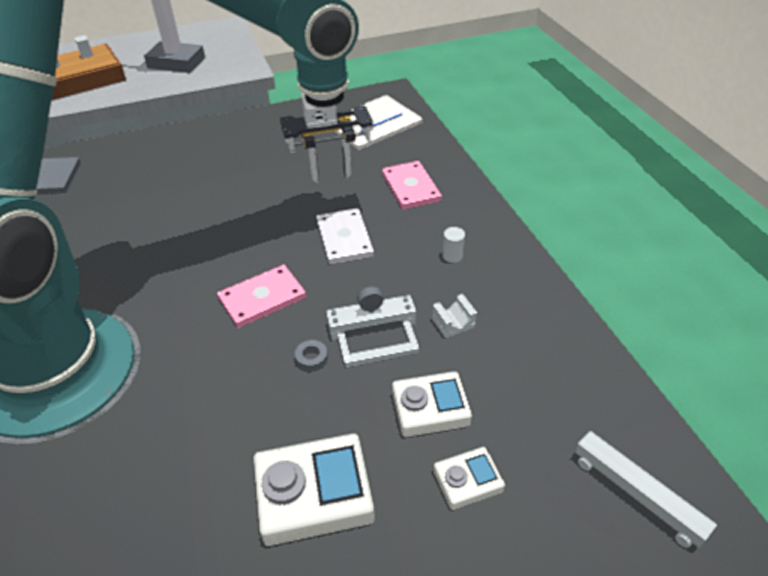

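>>> {"fn": "step_arm", "kwargs": {"steps": [[0,0,0,1,1.5,35,100],[0,0,0,0,0,30,100],[0,0,0,0,0,4,100],[0,0,0,0,0,0,100]]}}

```text
time_s: 8.9
ee_pos: [0.5892, 0.2606, 0.016]
ee_rot: [0.0, 0.743, 0.67, -0.0]
ft_force: [0.3, 0.1, -0.2]
finger_gap: 0.0574
```

```bash
python3 -c "
from h import *
go(-.0005,.30,.014)
T=arm.get_image('top');S=arm.get_image('side')
for n,i in (('T',T),('S',S)):
  pr=[(i,wmask(i,'plate',b2w(0.0,.25,0)[:2]))];p,f=fit(pr,MODELS['plate'],[*b2w(.0,.25,0)[:2],-.1]);print(n,p,f,w2b(p),p[2]-B[2])
"
```

```text
t 8.9 b [-1.000e-04  3.601e-01] z 0.016 tooly yaw deg -89.89 tilt [-1.e-04  1.e-04 -1.e+00] tool delta mm [-60.1  -0.5   2. ] F [ 0.3  0.1 -0.2] gap 0.0574
T [ 0.57769194  0.15044119 -0.10824844] 0.04596347388512928 [6.16780122e-05 2.49320770e-01] -0.003248444740767076
S [ 0.57537209  0.1510527  -0.10304569] 0.05749711649365628 [-0.00230949  0.24968578] 0.0019543094174877956
```

>>> {"fn": "step_arm", "kwargs": {"steps": [[0,0,0,-22,-0.5,1.5,100],[0,0,0,-6,0,0,100],[0,0,0,-6,0,0,100],[0,0,0,-9,0,0,100],[0,0,0,-10,0,0,100]]}}

```text
time_s: 9.62
ee_pos: [0.5831, 0.2088, 0.0143]
ee_rot: [-0.0, 0.743, 0.67, 0.001]
ft_force: [1.0, 5.5, 1.7]
finger_gap: 0.057
```

>>> {"fn": "step_arm", "kwargs": {"steps": [[0,0,0,-10,0,0,100],[0,0,0,-10,0,0,100],[0,0,0,-10,0,0,100],[0,0,0,-10,0,0,100],[0,0,0,-10,0,0,100]]}}

```text
time_s: 10.25
ee_pos: [0.5779, 0.1589, 0.0143]
ee_rot: [-0.0, 0.743, 0.67, 0.001]
ft_force: [1.3, 5.7, 3.2]
finger_gap: 0.0571
```

>>> {"fn": "step_arm", "kwargs": {"steps": [[0,0,0,-10,0,0,100],[0,0,0,-10,0,0,100],[0,0,0,-9,0,0,100],[0,0,0,-6,0,0,100],[0,0,0,-3,0,0,100]]}}

```text
time_s: 10.88
ee_pos: [0.574, 0.1209, 0.0143]
ee_rot: [-0.0, 0.743, 0.669, 0.001]
ft_force: [-0.2, 5.7, 5.1]
finger_gap: 0.0576
```

```bash
cat > chk.py <<'E'
from h import *
import sys
y=float(sys.argv[1]);tag=sys.argv[2]
go(-.0005,.13,.014)
T=arm.get_image('top');S=arm.get_image('side')
it=[(BR,B,(0,255,0))]
for n,i in (('T',T),('S',S)):
  if y>.12:
    pr=[(i,wmask(i,'plate',b2w(0.0,y,0)[:2]))];p,f=fit(pr,MODELS['plate'],[*b2w(.0,y,0)[:2],-.1]);print(n,p,f,w2b(p),p[2]-B[2])
overlay(T,it,tag+'T.png',(180,140,130,110),5)
overlay(S,it,tag+'S.png',(180,120,140,130),4.5)
E
python3 chk.py .167 c8
```

```text
t 10.88 b [-0.0005  0.2195] z 0.0143 tooly yaw deg -89.96 tilt [ 9.e-04  6.e-04 -1.e+00] tool delta mm [-89.5  -0.    0.2] F [-0.2  5.7  5.1] gap 0.0576
T [ 0.56656778  0.04272379 -0.1110447 ] 0.0752669160149609 [0.00028833 0.14103072] -0.006044699125808753
S [ 0.56452128  0.04787858 -0.10126471] 0.16811514652517306 [-0.00228716  0.14594264] 0.0037352875312599704
```

View pics/c8T.png

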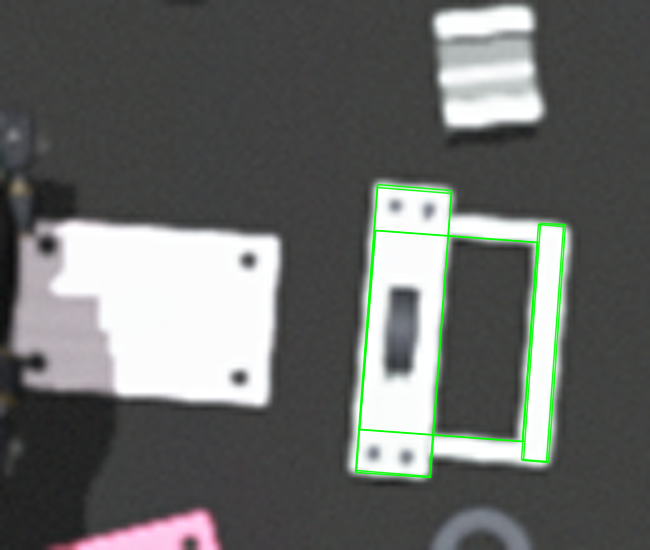

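View pics/c8S.png

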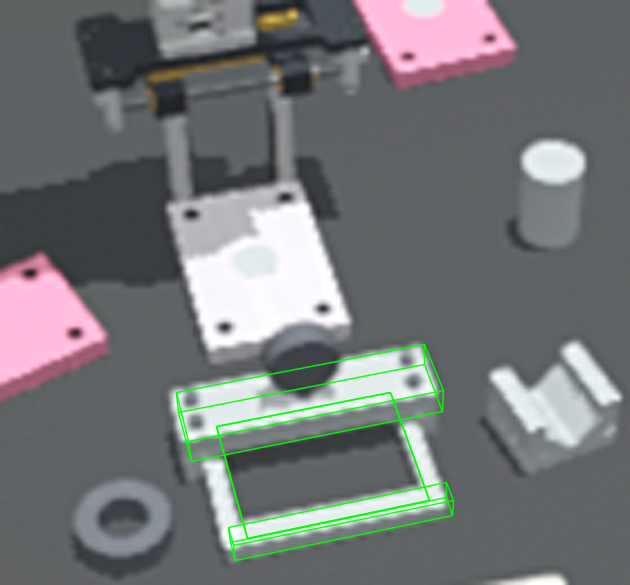

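>>> {"fn": "step_arm", "kwargs": {"steps": [[0,0,0,-8,0,0,100],[0,0,0,-10,0,0,100],[0,0,0,-10,0,0,100],[0,0,0,-10,0,0,100],[0,0,0,-10,0,0,100]]}}

```text
time_s: 11.6
ee_pos: [0.5688, 0.0732, 0.0142]
ee_rot: [-0.0, 0.743, 0.669, 0.0]
ft_force: [1.3, 5.2, 5.4]
finger_gap: 0.057
```

>>> {"fn": "step_arm", "kwargs": {"steps": [[0,0,0,-10,0,0,100],[0,0,0,-10,0,0,100],[0,0,0,-10,0,0,100],[0,0,0,-10,0,0,100],[0,0,0,-6,0,0,100]]}}

```text
time_s: 12.22
ee_pos: [0.564, 0.0272, 0.0142]
ee_rot: [-0.0, 0.743, 0.669, 0.0]
ft_force: [1.5, 7.4, 5.3]
finger_gap: 0.0567
```

>>> {"fn": "step_arm", "kwargs": {"steps": [[0,0,0,-8,0,0,100],[0,0,0,-8,0,0,100],[0,0,0,-8,0,0,100],[0,0,0,-6,0,0,100],[0,0,0,-3,0,0,100]]}}

```text
time_s: 12.85
ee_pos: [0.5606, -0.0054, 0.0142]
ee_rot: [-0.0, 0.743, 0.669, 0.0]
ft_force: [0.0, 5.6, 5.7]
finger_gap: 0.0575
```

```bash
python3 chk.py .0 c9
```

```text
t 12.85 b [-0.0007  0.0925] z 0.0142 tooly yaw deg -89.96 tilt [ 7.e-04  2.e-04 -1.e+00] tool delta mm [37.5  0.2  0.2] F [0.  5.6 5.7] gap 0.0575
```

View pics/c9T.png

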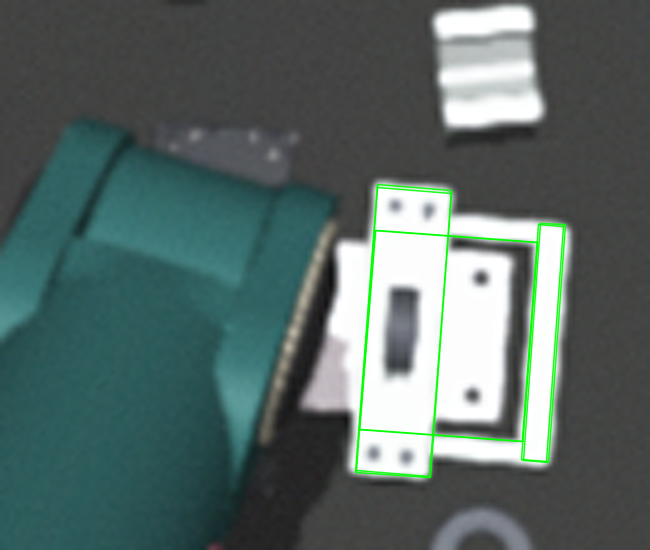

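View pics/c9S.png

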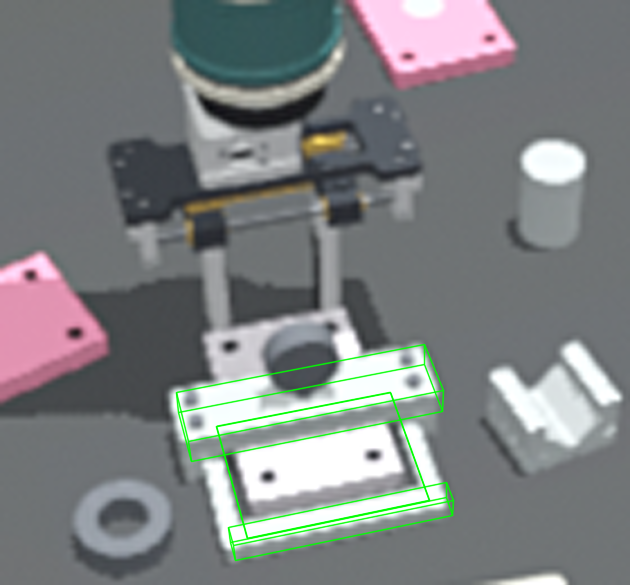

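>>> {"fn": "step_arm", "kwargs": {"steps": [[0,0,0,-4,0,0,100],[0,0,0,-4,0,0,100],[0,0,0,-2,0,0,100],[0,0,0,-1,0,0,100]]}}

```text
time_s: 13.45
ee_pos: [0.5594, -0.0162, 0.0141]
ee_rot: [-0.0, 0.743, 0.669, 0.0]
ft_force: [0.6, 5.8, 5.5]
finger_gap: 0.0572
```

>>> {"fn": "step_arm", "kwargs": {"steps": [[0,0,0,-1,0,0,100],[0,0,0,-1,0,0,100]]}}

```text
time_s: 13.7
ee_pos: [0.5592, -0.018, 0.0141]
ee_rot: [-0.0, 0.743, 0.669, 0.0]
ft_force: [1.0, 6.8, 4.8]
finger_gap: 0.0574
```

```bash
python3 chk.py .0 c10
```

```text
t 13.7 b [-0.0007  0.0798] z 0.0141 tooly yaw deg -89.93 tilt [ 7.e-04  1.e-04 -1.e+00] tool delta mm [50.2  0.2  0.2] F [1.  6.8 4.8] gap 0.0574
```

View pics/c10T.png

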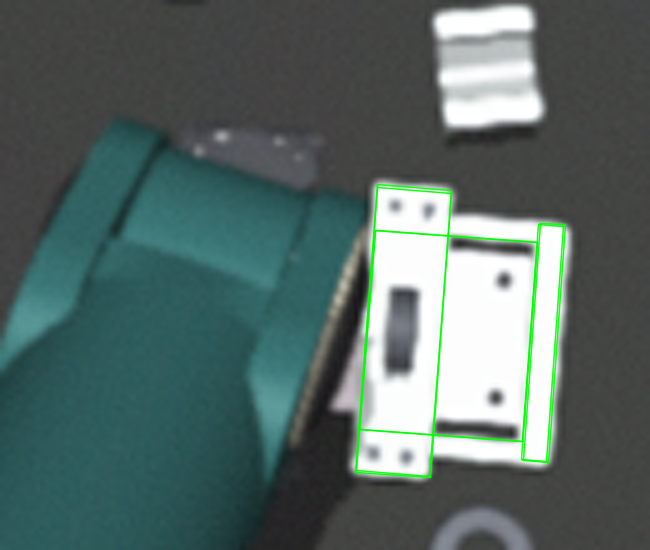

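Very close. Single-millimetre steps until the force rises.

>>> {"fn": "step_arm", "kwargs": {"steps": [[0,0,0,-1,0,0,100],[0,0,0,0,0,0,100]]}}

```text
time_s: 14.05
ee_pos: [0.5591, -0.0186, 0.0141]
ee_rot: [-0.0, 0.743, 0.67, 0.0]
ft_force: [2.1, 7.8, 5.4]
finger_gap: 0.0574
```

>>> {"fn": "step_arm", "kwargs": {"steps": [[0,0,0,-1,0,0,100],[0,0,0,0,0,0,100]]}}

```text
time_s: 14.3
ee_pos: [0.5591, -0.0187, 0.0141]
ee_rot: [-0.001, 0.743, 0.67, 0.001]
ft_force: [1.3, 13.1, 5.4]
finger_gap: 0.0571
```

>>> {"fn": "step_arm", "kwargs": {"steps": [[0,0,0,-1,0,0,100],[0,0,0,0,0,0,100]]}}

```text
time_s: 14.55
ee_pos: [0.5591, -0.0188, 0.0141]
ee_rot: [-0.001, 0.742, 0.67, 0.001]
ft_force: [1.2, 16.9, 5.4]
finger_gap: 0.057
```

```bash
python3 chk.py .0 c11; python3 -c "
from h import *
print(arm.state()['wrist_torque'])"
```

```text
t 14.55 b [-0.0006  0.079 ] z 0.0141 tooly yaw deg -89.86 tilt [ 0.003 -0.    -1.   ] tool delta mm [51.   0.3  0.3] F [ 1.2 16.9  5.4] gap 0.057
[ 4.08207379 -0.41601879 -0.24910735]
```

View pics/c11T.png

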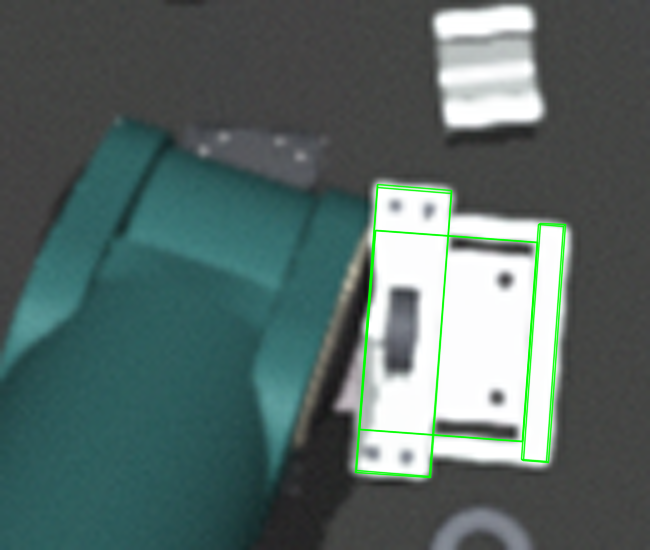

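View pics/c11S.png

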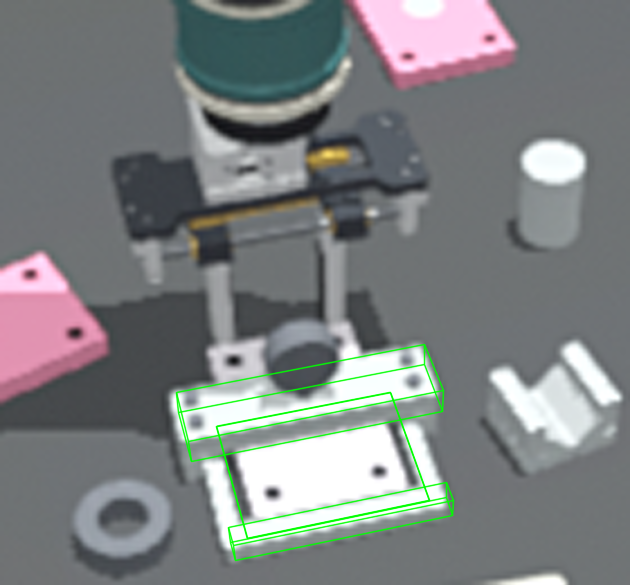

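>>> {"fn": "step_arm", "kwargs": {"steps": [[0,0,0,10,0,0,100],[0,0,0,15,0,0,100],[0,0,0,0,0,-50,100],[0,0,0,0,0,-60,150],[0,0,0,0,0,-60,255]]}}

```text
time_s: 15.28
ee_pos: [0.5609, 0.0036, 0.1856]
ee_rot: [0.0, 0.743, 0.669, -0.001]
ft_force: [1.0, 0.6, 0.5]
finger_gap: 0.0402
```

```bash
python3 - <<'E'
from h import *
T=arm.get_image('top');S=arm.get_image('side')
overlay(T,[],'k_T.png',(315,165,50,55),12)
overlay(S,[],'k_S.png',(250,240,75,60),10)
for n,i in (('T',T),('S',S)):
    for d in arm.outline_of(i,'key'): print(n,d['conf'],d['bbox'])
E
```

```text
T 0.64 [360.6, 281.2, 15.9, 21.3]
T 0.53 [329.8, 195.7, 12.5, 10.9]
T 0.49 [384.3, 192.1, 8.1, 10.8]
S 0.79 [179.7, 310.5, 18.4, 17.6]
```

View pics/k_T.png

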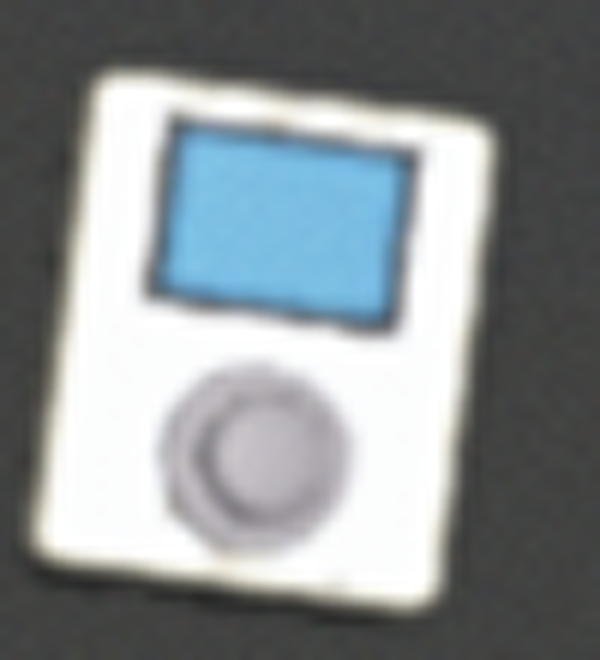

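View pics/k_S.png

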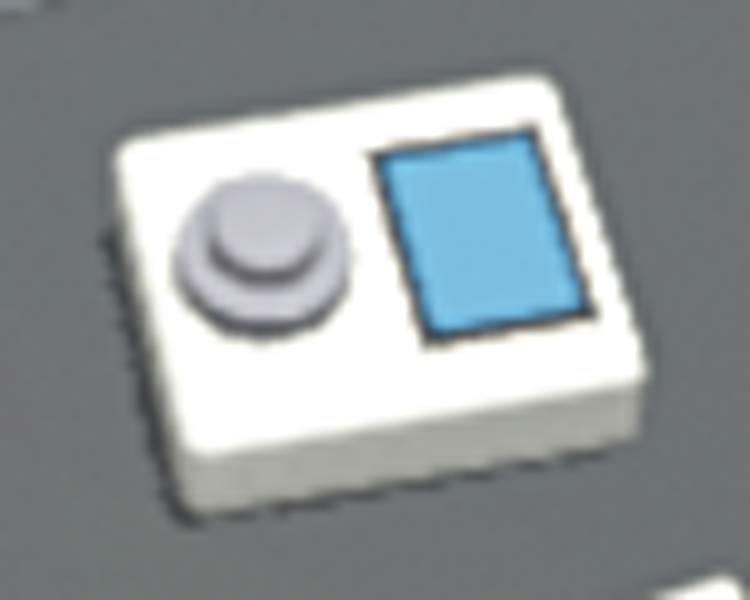

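```bash
python3 - <<'E'
from h import *
T=arm.get_image('top');S=arm.get_image('side')
P=[(i['K']@np.c_[i['R'],i['t']]) for i in (T,S)]
X=cv2.triangulatePoints(P[0],P[1],np.array([[336.6],[202.6]]),np.array([[276.3],[262.0]]));X=(X[:3]/X[3]).ravel();print(X)
for z in (.036,.042,.048): print(z,back(T,[336.6,202.6],z).round(4),back(S,[276.3,262.],z).round(4))
R,p,s=TR();print(p,s['finger_gap'],R.inv().apply([X[0],X[1],.12]-p)*1000)
overlay(T,[(BR,B,(0,255,0))],'pT.png',(180,140,130,110),5)
overlay(S,[],'pS.png',(180,120,140,130),4.5)
E
```

```text
[ 0.55211139 -0.29940361  0.04882131]
0.036 [[ 0.5538 -0.3022  0.036 ]] [[ 0.5544 -0.2907  0.036 ]]
0.042 [[ 0.5536 -0.3011  0.042 ]] [[ 0.5527 -0.2946  0.042 ]]
0.048 [[ 0.5534 -0.3     0.048 ]] [[ 0.551  -0.2985  0.048 ]]
[0.56073626 0.00364451 0.18293841] 0.01683026153091258 [-302.26906077   23.02723255   63.06310656]
```

View pics/pS.png

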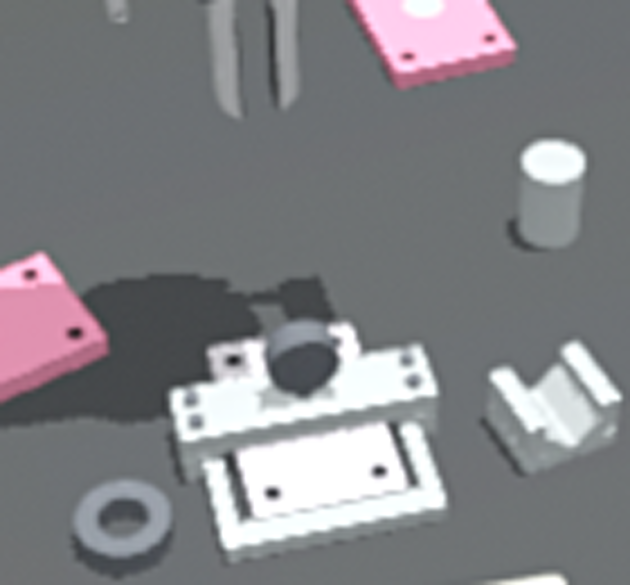

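>>> {"fn": "step_arm", "kwargs": {"steps": [[0,0,0,-50,4,0,255],[0,0,0,-60,5,0,255],[0,0,0,-60,5,0,255],[0,0,0,-60,5,0,255],[0,0,0,-50,4,0,255]]}}

```text
time_s: 16.2
ee_pos: [0.5539, -0.2798, 0.1824]
ee_rot: [-0.001, 0.743, 0.669, -0.001]
ft_force: [0.5, 0.5, 0.2]
finger_gap: 0.0004
```

>>> {"fn": "step_arm", "kwargs": {"steps": [[0,0,0,-22,0,30,255],[0,0,0,0,0,30,255],[0,0,0,0,0,20,255],[0,0,0,0,0,10,255],[0,0,0,0,0,0,255]]}}

```text
time_s: 16.82
ee_pos: [0.5527, -0.2992, 0.0937]
ee_rot: [-0.0, 0.743, 0.669, -0.0]
ft_force: [-0.2, 0.4, 0.3]
finger_gap: 0.0005
```

```bash
python3 - <<'E'
from h import *
R,p,s=TR();print(p,s['finger_gap'],R.inv().apply([.553,-.2998,.056]-p)*1000,s['joint_positions'].round(2),s['ft_force'])
S=arm.get_image('side');overlay(S,[],'k2S.png',(230,200,110,100),6)
W=arm.get_image('wrist');save(W,'k2W.png')
E
```

```text
[ 0.55268023 -0.29921774  0.09368697] 0.000514695761031356 [-0.5468174   0.40492051 37.68668576] [ 0.01  0.63  0.61  1.72 -0.44  0.93  0.69] [-0.16553366  0.42758252  0.27343867]
```

View pics/k2S.png

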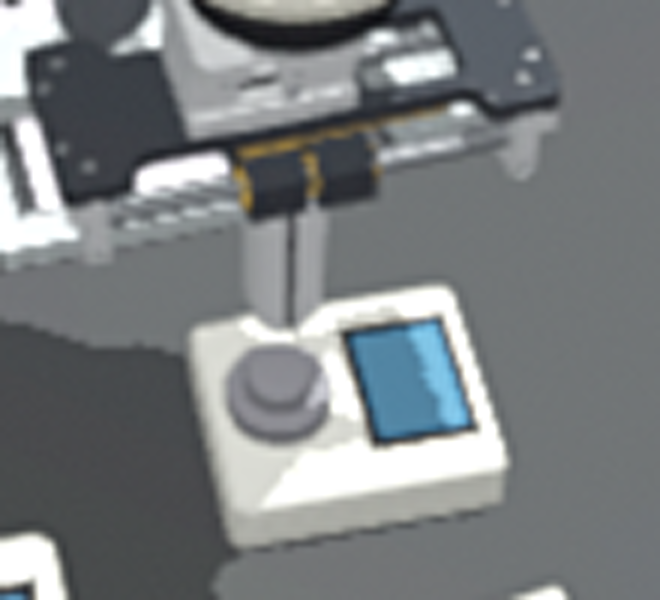

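View pics/k2W.png

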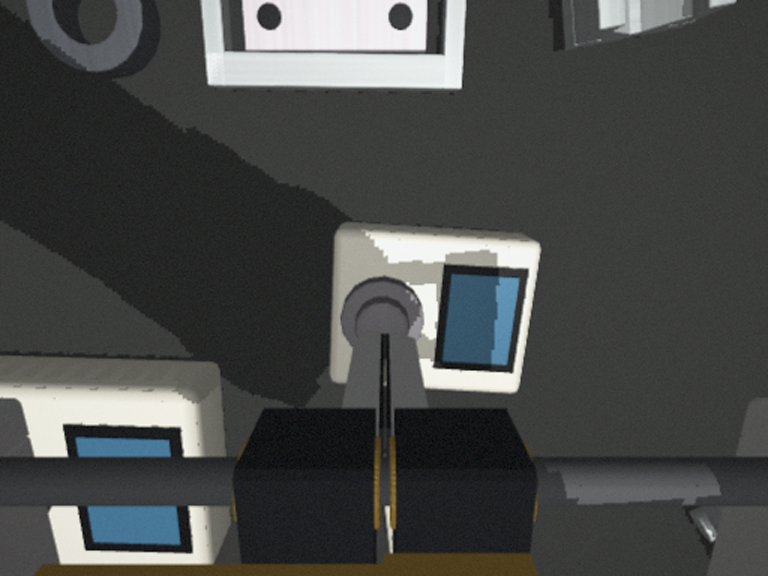

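>>> {"fn": "step_arm", "kwargs": {"steps": [[0,0,0,-0.5,0,15,255],[0,0,0,0,0,12,255],[0,0,0,0,0,5,255],[0,0,0,0,0,0,255]]}}

```text
time_s: 17.42
ee_pos: [0.5524, -0.3, 0.0616]
ee_rot: [-0.0, 0.743, 0.669, -0.0]
ft_force: [-1.3, 1.9, 1.5]
finger_gap: 0.0007
```

>>> {"fn": "step_arm", "kwargs": {"steps": [[0,0,0,0,0,2,255],[0,0,0,0,0,2,255],[0,0,0,0,0,0,255]]}}

```text
time_s: 17.8
ee_pos: [0.5527, -0.3002, 0.0581]
ee_rot: [0.0, 0.743, 0.669, 0.0]
ft_force: [-1.0, 0.6, 3.5]
finger_gap: 0.0003
```

>>> {"fn": "step_arm", "kwargs": {"steps": [[0,0,0,0,0,2,255],[0,0,0,0,0,0,255]]}}

```text
time_s: 18.05
ee_pos: [0.5528, -0.3002, 0.0563]
ee_rot: [0.0, 0.743, 0.669, 0.0]
ft_force: [-2.5, 1.4, 7.1]
finger_gap: 0.0007
```

>>> {"fn": "step_arm", "kwargs": {"steps": [[0,0,0,0,0,1,255],[0,0,0,0,0,0,255]]}}

```text
time_s: 18.3
ee_pos: [0.5528, -0.3003, 0.056]
ee_rot: [0.0, 0.743, 0.669, 0.0]
ft_force: [-6.5, 5.0, 20.3]
finger_gap: 0.0006
```

>>> {"fn": "step_arm", "kwargs": {"steps": [[0,0,0,0,0,1,255],[0,0,0,0,0,0,255]]}}

```text
time_s: 18.55
ee_pos: [0.553, -0.3003, 0.0558]
ee_rot: [0.0, 0.743, 0.669, 0.001]
ft_force: [-10.4, 6.4, 32.4]
finger_gap: 0.0003
```

```bash
python3 - <<'E'
from h import *
s=arm.state();print(s['ee_pos'],s['ft_force'])
S=arm.get_image('side');overlay(S,[],'k3S.png',(230,200,110,100),6)
E
```

```text
[ 0.55295778 -0.30034041  0.05577153] [-10.44968017   6.35758379  32.44379341]
```

View pics/k3S.png

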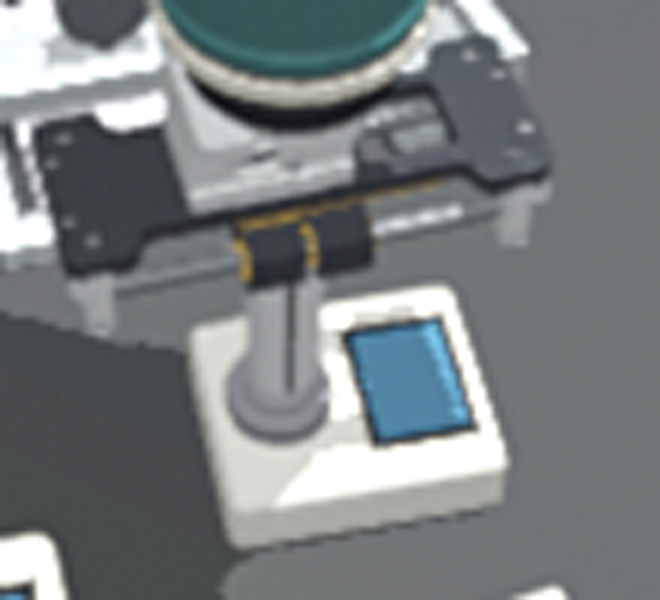

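>>> {"fn": "step_arm", "kwargs": {"steps": [[0,0,0,0,0,-2,255],[0,0,0,0,0,0,255],[0,0,0,0,0,0,255]]}}

```text
time_s: 18.98
ee_pos: [0.5527, -0.3002, 0.0563]
ee_rot: [0.0, 0.743, 0.669, 0.0]
ft_force: [-2.2, 0.4, 8.8]
finger_gap: 0.0001
```

>>> {"fn": "step_arm", "kwargs": {"steps": [[0,0,0,0,0,-1.5,255],[0,0,0,0,0,0,255],[0,0,0,0,0,0,255]]}}

```text
time_s: 19.35
ee_pos: [0.5527, -0.3002, 0.0575]
ee_rot: [0.0, 0.743, 0.669, -0.0]
ft_force: [0.0, -1.0, 4.1]
finger_gap: 0.0003
```

>>> {"fn": "step_arm", "kwargs": {"steps": [[0,0,0,0,0,-2,255],[0,0,0,0,0,0,255],[0,0,0,0,0,0,255]]}}

```text
time_s: 19.73
ee_pos: [0.5527, -0.3002, 0.0595]
ee_rot: [0.0, 0.743, 0.669, -0.0]
ft_force: [0.1, -1.8, 2.0]
finger_gap: 0.0004
```

>>> {"fn": "step_arm", "kwargs": {"steps": [[0,0,0,0,0,-2,255],[0,0,0,0,0,0,255],[0,0,0,0,0,0,255]]}}

```text
time_s: 20.1
ee_pos: [0.5527, -0.3, 0.0615]
ee_rot: [0.0, 0.743, 0.669, -0.0]
ft_force: [0.2, -1.2, 2.0]
finger_gap: 0.0002
```

>>> {"fn": "step_arm", "kwargs": {"steps": [[0,0,0,0,0,-3,255],[0,0,0,0,0,0,255],[0,0,0,0,0,0,255]]}}

```text
time_s: 20.48
ee_pos: [0.5526, -0.2998, 0.0644]
ee_rot: [-0.0, 0.743, 0.669, 0.0]
ft_force: [0.3, 0.4, 0.1]
finger_gap: 0.0005
```

>>> {"fn": "step_arm", "kwargs": {"steps": [[0,0,0,0,0,-30,255],[0,0,0,0,0,-60,255],[0,0,0,0,0,-60,255],[0,0,0,0,0,-30,255],[0,0,0,0,0,0,255]]}}

```text
time_s: 21.1
ee_pos: [0.5534, -0.3005, 0.2467]
ee_rot: [0.002, 0.743, 0.669, 0.001]
ft_force: [-0.5, -0.5, -0.1]
finger_gap: 0.0004
```

>>> {"fn": "step_arm", "kwargs": {"steps": [[0,0,0,-50,0,0,255],[0,0,0,-60,0,0,255],[0,0,0,-50,0,0,255],[0,0,0,0,0,0,255]]}}

```text
time_s: 21.6
ee_pos: [0.5331, -0.4629, 0.2426]
ee_rot: [-0.001, 0.745, 0.667, -0.001]
ft_force: [-0.1, 0.7, -0.2]
finger_gap: 0.0004
```

```bash
python3 - <<'E'
from h import *
s=arm.state();print(s['ee_pos'],s['ft_force'],np.abs(s['dq']).max())
T=arm.get_image('top');S=arm.get_image('side')
overlay(T,[(MODELS["plate"],B,(0,0,255))],'fT.png',(180,140,130,110),5)
save(T,'fTfull.png')
overlay(S,[],'fS.png',(180,120,150,190),3.1)
E
```

```text
[ 0.53312008 -0.46291879  0.24262983] [-0.14357282  0.72032069 -0.24608002] 0.06802181787802808
```

View pics/fT.png

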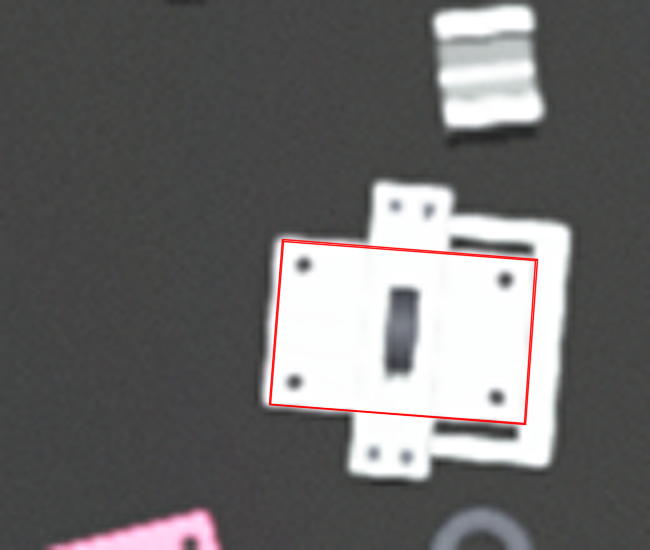

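View pics/fTfull.png

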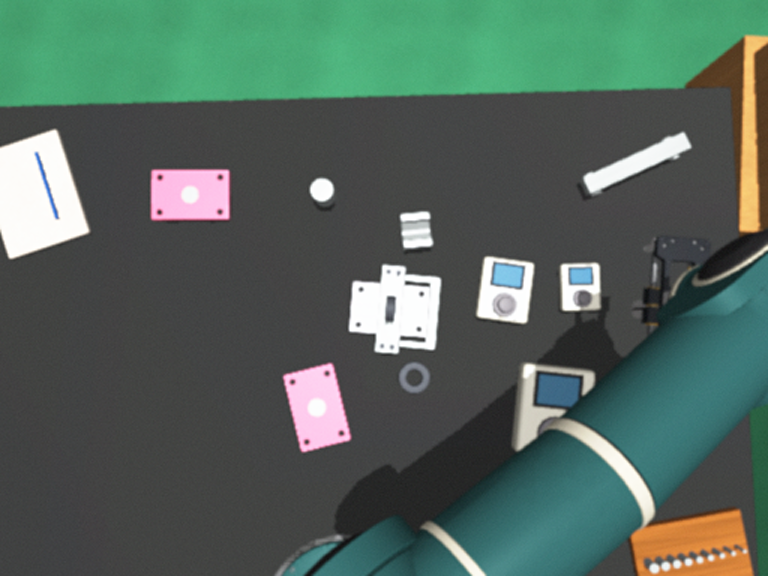

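View pics/fS.png

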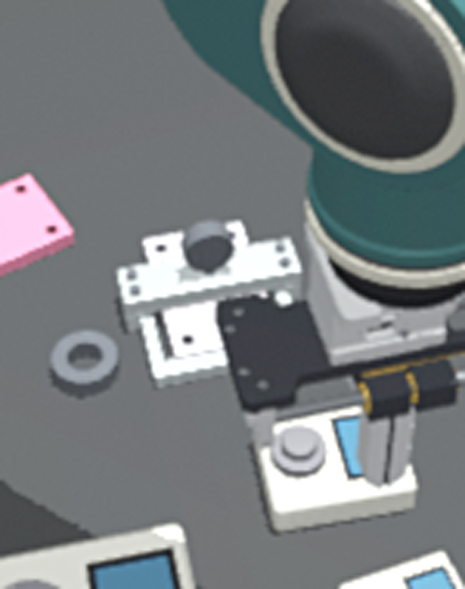

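>>> {"fn": "step_arm", "kwargs": {"steps": [[0,0,0,0,0,0,255],[0,0,0,0,0,0,255],[0,0,0,0,0,0,255]]}}

```text
time_s: 22.08
ee_pos: [0.5364, -0.4585, 0.2447]
ee_rot: [0.0, 0.743, 0.67, 0.0]
ft_force: [-0.0, 0.1, -0.8]
finger_gap: 0.0002
```

```bash
python3 -c "
from h import *
s=arm.state();print(s['ee_pos'],np.abs(s['dq']).max());print(arm.hand_in())"
```

```text
[ 0.53637228 -0.4584893   0.24468033] 0.006387546166968506
the job is handed in; nothing more can be done
None
```

The plate is pushed home against the back stop, the key on the middle-sized readout was pressed and came back up, and the job is handed in at 22 s.

- **Plate:** I pushed it sideways with two fingertips to square and centre it, then in through the mouth. At the stop the fingertips stopped moving and the force rose from about 6 N to 17 N. In the last top picture the plate's outline matches the home position to within about 1 mm.
- **Key:** The force rose like a spring over about 6 mm and then went stiff, reaching 32 N at the end of travel. Releasing it showed the same spring in reverse, back to zero.
- **Bystanders:** The V-block, cylinder and ring look unmoved in the last top picture, and the arm ended clear of everything at 0.245 m.

**Disagreements:** The key's height worked out from the images (49 mm) was about 5 mm below where the fingertip first felt it. The side camera also read about 2 mm off from the top camera in x. Neither affected the result.

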